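# Clip the arbors and saddle the tie bar of a music movement

## Robot

A 6-joint arm with a two-finger parallel gripper is mounted at the origin on the work surface. World frame = base frame: x ahead of the robot, y to its left, z up, the work surface at z = 0. Lengths are in m, angles in rad, forces in N, time in s.
With the tool pointing down it reaches from about 0.35 to 0.85 m from the base axis. Payload 8.1 kg.
Tool frame: the origin (TCP) lies midway between the tips of the shut fingers; the grasp point (between the pads) lies robot.grip_depth behind it (robot.grip_depth is the distance from the TCP to the grasp point, in m); z points along the fingers, y is the line along which they close (so a half turn about z gives the same grasp; the last joint's range is limited). The gripper opens to 93 mm and grips with 3 to 60 N. Pads are 15 mm wide; open, the fingers measure 128 mm over their backs; the gripper's body (75 mm by 188 mm) begins 65 mm behind the grasp point.
Start: joints at [-1.397, 0.13, 1.488, -0, 1.523, -0.085], TCP at [0.154, -0.58, 0.219] pointing down, gripper open.
Joint ranges: [-2.96, 2.96], [-0.89, 2.26], [0.02, 2.5], [-1.34, 4.48], [0, 2.73], [-2.66, 2.66]. Speed limits (rad/s): [2.39, 2.39, 2.79, 3.14, 3.14, 3.14].

## Interface

Orientations are given as a rotation vector (axis times angle).
In Python, from plant import robot gives the robot as it stands.
- The arm moves only by the tool carry_out, never from a script. Its argument "rows" is a list of rows, each a list of 6 numbers: the shift along the tool's x, y, z in m, then the turn, a rotation vector about the tool's x, y, z in degrees. A call has 1 to 12 rows; each row is the pose to reach, as a shift and turn from the pose commanded when the call began, along the tool's axes at that moment; what a row does not reach only later rows make up. A row lasts 1/8 s, in which the tool goes at most 62.5 mm and 10.7 degrees, less where a joint would pass 70% of its speed; a pose out of reach is approached as far as the arm can. A call with a gripper value outside its range is refused whole. "jaw" is the closure in counts, from 0 (fully open) to 255 (shut), set as the call begins (left out, the last holds). The fingers move at their own pace and stop on an object; "force" is the grip in N (left out, the last holds). Time passes only in rows, so rows that repeat a pose let the fingers close. It gives the time, the measured TCP pose, the force, the opening and the grip force at its end, in the units of the state.
- robot.read_state(): the state, without advancing time (a new reading comes with each control period).
- robot.read_camera(name): name is "scene" or "side" or "wrist"; returns the picture (400x640x3 uint8, red, green, blue); there is no depth.
- robot.camera_model(name): a dict with "fx", "fy", "cx", "cy" (pixels), "dist" ([k1, k2, p1, p2, k3] as OpenCV has them; the pictures are not rectified), "R" (3x3) and "t" (3): a world point X has camera coordinates R X + t; the wrist camera has in their place "mount" (4x4, takes a point from camera to tool coordinates, whose origin is the TCP and whose axes are the flange's). Camera axes: x right, y down, z forward; pixel columns grow to the right and rows downward; lengths in m; the calibration is good to about 2 mm. A picture is of the moment at which its call begins: read the wrist's pose just before it. camera_model takes no time and is no camera call.
- robot.close_job(): hands the job in; it is judged then, once.
Trained networks look in the newest picture that a camera, given by its name, has taken for a name from the list of things; names that differ only in an ending like _2 or _b are one class to them, and where a whole thing is asked for, a point or a joint stands for the part that bears it (a point fixed in the world has none). Each returns a list of dicts, best first, with "conf" (0 to 1); they miss things now and then, are a little off and sometimes report something else, mostly with a low value. They report only what shows in the picture. A call takes as long as a camera call.
- robot.outline_of(camera, target): "pixels" (400x640 bool, what is visible of it) and "pixel" ([column, row] in pixels, amid what is visible of it).
The state is a dict: "t": time; "q": joint angles; "dq": joint speeds; "joint_torque": joint torques, N m; "tool_pos": TCP position; "orientation": TCP orientation; "force": force on the tool from outside, world axes, zero at the start; "wrist_torque": the same for the moment, N m; "opening": finger opening in m; "gripper_force": force on a finger pad.
Only numpy, scipy, OpenCV 4.12 (cv2) and the standard library are available. Lean on these libraries where they do the work, as an engineer would, in place of code of your own. Each camera call takes 0.05 s, during which the arm holds its last target. There are 200 camera calls.

## Task

Every spring clip on the table is to retain a wheel of the music movement: press each one sideways into the groove of an arbor of its own, any arbor, until it snaps fully home and rests flat over the wheel. Once all the clips are seated, hang both bone saddle spacers astride the tie bar, side by side, and let go; leave everything else on the bench where it is.

Things in the scene. Friction and masses are not known exactly. Their poses are not given: they have to be found in the camera images.
- movement: fixed music-movement frame. Origin: centre of the underside of its dark steel bed (160 mm in x, 270 in y, 12 thick). At x = -35 mm four upright arbors stand at y = +99, +33, -33, -99 mm, each with a brass wheel. At x = +50 mm a horizontal tie bar along y between two brass uprights (22 mm in x, 12 in y, 95 tall).
- arbor1_seat (a point): on the axis of arbor 1 (frame y = +99 mm), at the top face of its fixed wheel (64 mm across), 38 mm above the table: the floor of the groove. Groove neck 18 mm thick, 13 mm high, closed above by a head 28 mm across and 8 mm thick. Axes as movement
- arbor2_seat (a point): on the axis of arbor 2 (frame y = +33 mm), at the top face of its fixed wheel (64 mm across), 38 mm above the table: the floor of the groove. Groove neck 18 mm thick, 13 mm high, closed above by a head 28 mm across and 8 mm thick. Axes as movement
- arbor3_seat (a point): on the axis of arbor 3 (frame y = -33 mm), at the top face of its fixed wheel (64 mm across), 38 mm above the table: the floor of the groove. Groove neck 18 mm thick, 13 mm high, closed above by a head 28 mm across and 8 mm thick. Axes as movement
- arbor4_seat (a point): on the axis of arbor 4 (frame y = -99 mm), at the top face of its fixed wheel (64 mm across), 38 mm above the table: the floor of the groove. Groove neck 18 mm thick, 13 mm high, closed above by a head 28 mm across and 8 mm thick. Axes as movement
- bar_top (a point): top line of the tie bar at mid-length, 86 mm above the table; bar 12 mm thick, 238 mm clear between the uprights; y runs along the bar, axes as movement
- clip1: blued steel spring clip lying flat; may be absent. Origin: underside, centre of its round; +x out of the open mouth. Flat part 8 mm thick, 32 wide; sprung jaws reach 11 mm ahead, mouth gap 13 mm; about 10 N along +x snaps it over the neck, origin then on the arbor axis. Upright tab centred at x = -30 mm, 16 long, 12 thick in y, top at 32 mm: grip across y, tips above the flat. 52 g
- clip2: blued steel spring clip lying flat; may be absent. Origin: underside, centre of its round; +x out of the open mouth. Flat part 8 mm thick, 32 wide; sprung jaws reach 11 mm ahead, mouth gap 13 mm; about 10 N along +x snaps it over the neck, origin then on the arbor axis. Upright tab centred at x = -30 mm, 16 long, 12 thick in y, top at 32 mm: grip across y, tips above the flat. 52 g
- clip3: blued steel spring clip lying flat; may be absent. Origin: underside, centre of its round; +x out of the open mouth. Flat part 8 mm thick, 32 wide; sprung jaws reach 11 mm ahead, mouth gap 13 mm; about 10 N along +x snaps it over the neck, origin then on the arbor axis. Upright tab centred at x = -30 mm, 16 long, 12 thick in y, top at 32 mm: grip across y, tips above the flat. 52 g
- clip4: blued steel spring clip lying flat; may be absent. Origin: underside, centre of its round; +x out of the open mouth. Flat part 8 mm thick, 32 wide; sprung jaws reach 11 mm ahead, mouth gap 13 mm; about 10 N along +x snaps it over the neck, origin then on the arbor axis. Upright tab centred at x = -30 mm, 16 long, 12 thick in y, top at 32 mm: grip across y, tips above the flat. 52 g
- spacer1: ivory-coloured bone saddle, an upside-down U standing on its two legs. Origin: centre of the underside between the feet, z up. 40 mm in x, 36 in y; legs 10 thick, 34 high, the 20 mm gap between them runs through along y; crosspiece 8 thick; on top a grip ridge 12 thick in x, 24 long in y, 42 to 64 mm above the feet. 75 g
- spacer1_crook (a point): middle of the underside of the crosspiece of spacer 1, 34 mm above the feet: the face that rests on the bar; axes as the spacer
- spacer2: ivory-coloured bone saddle, an upside-down U standing on its two legs. Origin: centre of the underside between the feet, z up. 40 mm in x, 36 in y; legs 10 thick, 34 high, the 20 mm gap between them runs through along y; crosspiece 8 thick; on top a grip ridge 12 thick in x, 24 long in y, 42 to 64 mm above the feet. 75 g
- spacer2_crook (a point): middle of the underside of the crosspiece of spacer 2, 34 mm above the feet: the face that rests on the bar; axes as the spacer
- barrel: tarnished brass mainspring barrel, upright drum 52 mm across, 42 mm tall; origin at its underside; not part of the job
- key: blued steel winding key lying flat, 70 mm long, 76 mm across its two-lobed bow, 12 mm thick; origin at its underside; not part of the job
- canister: squat amber glass canister with a ridged aluminium screw cap, 72 mm across, 64 mm tall; origin at its underside; not part of the job
- driver: screwdriver lying flat, 160 mm long; origin at its underside; not part of the job
- brush: brush lying flat, 170 mm long; origin at its underside; not part of the job
- dish: small white ceramic dish, 64 mm across, 22 mm tall; origin at its underside; not part of the job
- cork_block: cork block 70 x 50 x 30 mm; origin at its underside; not part of the job

How it is judged:
By the outcome, as a careful person would: the job done as asked, in the order asked, and still so for the second after the job is handed in, with the robot touching nothing.
Of clip1, clip2, clip3, clip4 only 3 to 4 are there at a start; the rules pass over those that are not, and their reading is None.
At some moment in a run one of clip1, clip2, clip3, clip4 may be knocked a few centimetres aside while the robot is not near it.
Once in a run the grip may slacken for a moment while it holds something.
It also fails if it takes over 200 s, if anything falls off the work surface, if the arm or the gripper's body presses on something with over 40 N, if the wrist force passes 120 N, or if a joint passes its speed limit or range.

## Working session

There is one attempt and no reset: what is moved stays moved. The work goes in short steps, Python scripts to look and compute and a tool call to move; the robot and the scene stay as the last step left them, time stands still between calls to the robot, and variables do not carry over. Pictures are saved under pics/ and viewed, at most 16 in all, crops included, and the job is handed in when it is done.

Besides the shell and the picture viewer there is one more tool, called after "Call:" as name([rows], argument=value, ...), one row to a line, values as JSON. carry_out: Moves the arm, as the interface text tells. Its arguments: {"type":"object","properties":{"rows":{"type":"array"},"jaw":{"type":"number"},"force":{"type":"number"}},"required":["rows"]}

```bash
ls; mkdir -p pics; python3 - <<'E'
from plant import robot
import cv2, numpy as np
s=robot.read_state(); print({k:np.round(v,3).tolist() for k,v in s.items()}, robot.grip_depth)
for n in ("scene","side"):
    im=robot.read_camera(n); cv2.imwrite(f"pics/{n}0.png",im[:,:,::-1])
    m=robot.camera_model(n); C=-np.array(m["R"]).T@np.array(m["t"]); print(n,m["fx"],m["dist"],C, np.array(m["R"])[2])
print(robot.camera_model("wrist"))
E
```

```text
pics
{'t': 0.0, 'q': [-1.397, 0.131, 1.489, 0.0, 1.523, -0.085], 'dq': [0.001, -0.002, 0.001, -0.001, -0.001, -0.0], 'joint_torque': [0.002, -55.984, -49.175, 0.077, 0.036, -0.0], 'tool_pos': [0.153, -0.579, 0.218], 'orientation': [-3.114, -0.405, 0.0], 'force': [-0.13, -0.573, 0.591], 'wrist_torque': [0.004, 0.024, 0.018], 'gripper_force': 0.0, 'opening': 0.093} 0.0188
scene 396.3725256766883 [-0.04196857  0.          0.          0.          0.        ] [ 0.91333753 -0.72208106  0.76276145] [-0.38265746  0.65672769 -0.64983229]
side 490.89955911233886 [-0.07793227  0.          0.          0.          0.        ] [0.46296965 0.87689352 0.99611812] [ 0.02226434 -0.69961829 -0.71416983]
{'fx': 295.2712125301003, 'fy': 295.2712125301003, 'cx': 320.3982994472318, 'cy': 200.4859672574536, 'dist': array([-0.01822372,  0.        ,  0.        ,  0.        ,  0.        ]), 'mount': array([[-1.12334897e-03, -9.54295179e-01, -2.98863598e-01,
         8.31994282e-02],
       [ 9.99999160e-01, -1.26536814e-03,  2.81689359e-04,
         1.18085826e-03],
       [-6.46987273e-04, -2.98863030e-01,  9.54295798e-01,
        -1.66023583e-01],
       [ 0.00000000e+00,  0.00000000e+00,  0.00000000e+00,
         1.00000000e+00]])}
```

View pics/scene0.png

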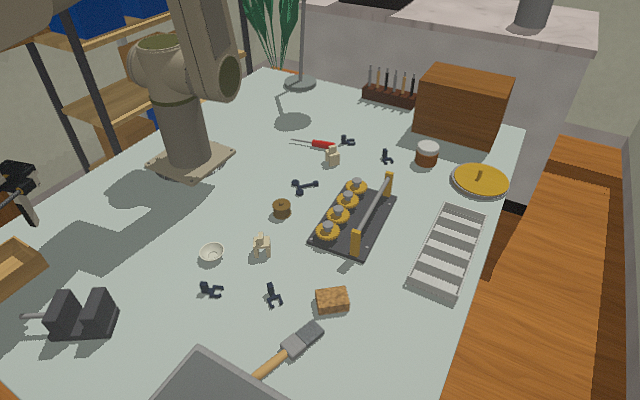

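View pics/side0.png

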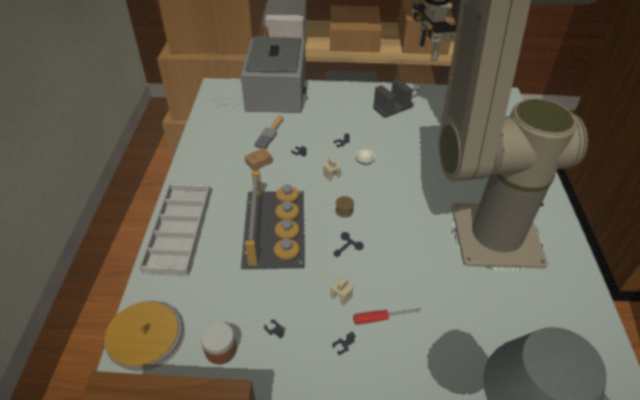

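The scene shows four clips, at scene pixels (210,289), (273,294), (385,156) and (346,140). The spacers are at (261,246) and (332,156), and the movement is around (350,215). Next I'll fit poses to the network masks.

```bash
cat > h.py <<'E'
from plant import robot
import cv2, numpy as np
from scipy.optimize import minimize
from scipy.spatial.transform import Rotation as Ro
def box(x0,x1,y0,y1,z0,z1): return np.array([[x,y,z] for x in(x0,x1) for y in(y0,y1) for z in(z0,z1)])/1000.
def cyl(cx,cy,r,z0,z1):
    a=np.linspace(0,2*np.pi,25)[:-1]; return np.array([[cx+r*np.cos(t),cy+r*np.sin(t),z] for t in a for z in(z0,z1)])/1000.
def ring(ri,ro,a0,a1,z0,z1,n=12):
    a=np.radians(np.linspace(a0,a1,n+1)); return [np.array([[r*np.cos(t),r*np.sin(t),z] for r in(ri,ro) for t in a[i:i+2] for z in(z0,z1)])/1000. for i in range(n)]
M={"clip":ring(9.5,16,47,313,0,8)+[box(-38,-14,-6,6,0,8),box(-38,-22,-6,6,0,32)],
 "spacer":[box(-20,-10,-18,18,0,34),box(10,20,-18,18,0,34),box(-20,20,-18,18,34,42),box(-6,6,-12,12,42,64)],
 "movement":[box(-80,80,-135,135,0,12),box(39,61,119,131,0,95),box(39,61,-131,-119,0,95),box(44,56,-119,119,74,86)]+
  [c for y in(99,33,-33,-99) for c in(cyl(-35,y,32,30,38),cyl(-35,y,9,12,51),cyl(-35,y,14,51,59))]}
def cam(n,st=None):
    m=robot.camera_model(n)
    if n=="wrist":
        T=np.eye(4); T[:3,:3]=Ro.from_rotvec(st["orientation"]).as_matrix(); T[:3,3]=st["tool_pos"]
        W=np.linalg.inv(T@np.array(m["mount"])); R,t=W[:3,:3],W[:3,3]
    else: R,t=np.array(m["R"]),np.array(m["t"])
    K=np.array([[m["fx"],0,m["cx"]],[0,m["fy"],m["cy"]],[0,0,1]]); return R,t,K,np.array(m["dist"])
def proj(c,P):
    R,t,K,d=c; return cv2.projectPoints(np.asarray(P,float).reshape(-1,3),cv2.Rodrigues(R)[0],t,K,d)[0].reshape(-1,2)
def ray(c,px,z):
    R,t,K,d=c; u=cv2.undistortPoints(np.array([[px]],float),K,d)[0,0]; D=R.T@np.r_[u,1]; C=-R.T@t
    return (C+D*(z-C[2])/D[2])[:2]
S=4
def world(parts,p):
    Rz=Ro.from_euler("z",p[2]).as_matrix(); return [q@Rz.T+[p[0],p[1],p[3] if len(p)>3 else 0] for q in parts]
def render(c,parts,p,o,sh):
    im=np.zeros(sh,np.uint8)
    for q in world(parts,p):
        h=cv2.convexHull(((proj(c,q)-o+.5)*S).astype(np.float32)); cv2.fillConvexPoly(im,np.round(h*16).astype(np.int32),1,shift=4)
    return im
def fit(kind,views,x0,z=0,yaws=np.arange(0,360,30)):
    """views: list of (cam, mask). returns x,y,yaw,cost"""
    parts=M[kind]; V=[]
    for c,m in views:
        r,k=np.where(m); a=np.array([max(k.min()-15,0),max(r.min()-15,0)]); b=np.array([k.max()+15,r.max()+15])
        mm=cv2.resize(m[a[1]:b[1],a[0]:b[0]].astype(np.float32),None,fx=S,fy=S); V.append((c,a,cv2.GaussianBlur(mm,(0,0),S*1.2),m.sum()))
    def cost(u):
        p=[u[0]/100,u[1]/100,u[2],z]
        return sum(((cv2.GaussianBlur(render(c,parts,p,a,mm.shape).astype(np.float32),(0,0),S*1.2)-mm)**2).sum()/S/S/n for c,a,mm,n in V)/len(V)
    best=None; c0=[]
    for y in yaws:
        u=np.r_[np.array(x0[:2])*100,np.radians(y)]; c0.append((cost(u),y))
    for _,y in sorted(c0)[:5]:
        u=np.r_[np.array(x0[:2])*100,np.radians(y)]
        r=minimize(cost,u,method="Nelder-Mead",options=dict(initial_simplex=u+np.array([[0,0,0],[.7,0,0],[0,.7,0],[0,0,.3]]),xatol=.005,fatol=1e-5,maxiter=150))
        if best is None or r.fun<best.fun: best=r
    return np.array([best.x[0]/100,best.x[1]/100,best.x[2]]),best.fun
E
cat > a.py <<'E'
from h import *
import pickle
D={}
for n in("scene","side"):
    for k,t in(("clip","clip1"),("spacer","spacer1"),("movement","movement")):
        D[n,k]=robot.outline_of(n,t)
pickle.dump(D,open("d.pkl","wb"))
for n in("scene","side"):
    c=cam(n)
    for k in("clip","spacer","movement"):
        for d in D[n,k]: print(n,k,round(d["conf"],2),np.round(d["pixel"]),d["pixels"].sum(),np.round(ray(c,d["pixel"],.03 if k=="spacer" else .012),3))
E
python3 a.py
```

```text
scene clip 0.69 [209. 290.] 245 [ 0.419 -0.377]
scene clip 0.62 [387. 156.] 101 [0.572 0.316]
scene clip 0.48 [269. 298.] 186 [ 0.552 -0.326]
scene clip 0.42 [348. 140.] 110 [0.414 0.342]
scene spacer 0.83 [262. 246.] 292 [ 0.456 -0.219]
scene spacer 0.21 [355. 216.] 4500 [ 0.611 -0.012]
scene movement 0.65 [356. 221.] 4578 [ 0.615 -0.009]
side clip 0.71 [346. 341.] 228 [0.409 0.339]
side clip 0.63 [300. 152.] 113 [ 0.551 -0.304]
side clip 0.62 [343. 292.] 380 [0.418 0.211]
side clip 0.54 [276. 331.] 180 [0.567 0.32 ]
side clip 0.4 [344. 142.] 111 [ 0.413 -0.359]
side spacer 0.87 [344. 292.] 417 [0.416 0.222]
side spacer 0.74 [331. 167.] 247 [ 0.453 -0.218]
side movement 0.65 [274. 231.] 4980 [0.601 0.024]
```

```bash
cat > b.py <<'E'
from h import *
import pickle
D=pickle.load(open("d.pkl","rb")); cs={n:cam(n) for n in("scene","side")}
def go(k,items,x0,yaws):
    v=[(cs[n],D[n,k][i]["pixels"]) for n,i in items]; p,f=fit(k,v,x0,0,yaws); print(k,np.round(p[:2],4),round(np.degrees(p[2])%360,1),round(f,3),flush=True); return p
ya=np.arange(0,360,30)
R={}
R["mov"]=go("movement",[("scene",0),("side",0)],(.605,0.005),[-20,-10,0,10,20,170,180,190])
R["A"]=go("clip",[("scene",0),("side",4)],(.415,-.365),ya)
R["B"]=go("clip",[("scene",2),("side",1)],(.55,-.315),ya)
R["C"]=go("clip",[("scene",1),("side",3)],(.57,.318),ya)
R["D"]=go("clip",[("scene",3),("side",0)],(.412,.34),ya)
R["s1"]=go("spacer",[("scene",0),("side",1)],(.455,-.218),np.arange(0,180,30))
R["s2"]=go("spacer",[("side",0)],(.416,.22),np.arange(0,180,30))
pickle.dump(R,open("r.pkl","wb"))
for n in("scene","side"):
    im=robot.read_camera(n)[:,:,::-1].copy()
    for k,p in R.items():
        kind={"mov":"movement","s1":"spacer","s2":"spacer"}.get(k,"clip")
        for q in world(M[kind],p): cv2.polylines(im,[np.int32(cv2.convexHull(proj(cs[n],q).astype(np.float32)))],True,(0,0,255) if kind!="clip" else (0,255,0),1)
    x=(190,110,420,320) if n=="scene" else (230,120,380,370)
    cv2.imwrite(f"pics/{n}1.png",cv2.resize(im[x[1]:x[3],x[0]:x[2]],None,fx=2.4,fy=2.4,interpolation=cv2.INTER_NEAREST))
E
python3 b.py
```

```text
movement [0.603  0.0056] 3.9 0.004
clip [ 0.4337 -0.3675] 23.5 0.022
clip [ 0.5667 -0.3247] 323.2 0.041
clip [0.5811 0.3043] 316.6 0.021
clip [0.4259 0.35  ] 34.5 0.027
spacer [ 0.4518 -0.2157] 36.4 0.048
spacer [0.4212 0.2157] 139.2 0.004
```

The movement fit is clean: yaw 3.9°, cost 0.004. Next I'll move above clip A for a wrist look.

```bash
cat > g.py <<'E'
from h import *
def delta(x,y,z,yawdeg,st=None):
    st=st or robot.read_state(); Rc=Ro.from_rotvec(st["orientation"])
    Rg=Ro.from_euler("z",yawdeg,degrees=True)*Ro.from_euler("x",180,degrees=True)
    d=Rc.inv().apply(np.array([x,y,z])-st["tool_pos"]); r=(Rc.inv()*Rg).as_rotvec(degrees=True)
    print("delta",np.round(d,4).tolist(),np.round(r,2).tolist())
def look(kind,x0,z=0,yaws=np.arange(0,360,30),save=None,name=None):
    st=robot.read_state(); im=robot.read_camera("wrist"); c=cam("wrist",st)
    L=robot.outline_of("wrist",name or {"clip":"clip1","spacer":"spacer1","movement":"movement"}[kind])
    q=proj(c,[[x0[0],x0[1],z+.01]])[0]; print("expected px",q.round(),[(round(d["conf"],2),np.round(d["pixel"]).tolist(),int(d["pixels"].sum())) for d in L])
    if not L: 
        if save: cv2.imwrite(save,im[:,:,::-1])
        return
    d=min(L,key=lambda d:np.hypot(*(d["pixel"]-q))-40*d["conf"]); p,f=fit(kind,[(c,d["pixels"])],ray(c,d["pixel"],z+.012) if kind!="movement" else x0,z,yaws)
    print(kind,np.round(p[:2],4).tolist(),round((np.degrees(p[2])+180)%360-180,1),"cost",round(f,3))
    if kind=="clip": print("tab",np.round(p[:2]-.03*np.array([np.cos(p[2]),np.sin(p[2])]),4).tolist())
    if save:
        im=im[:,:,::-1].copy()
        for w in world(M[kind],[*p,z]): cv2.polylines(im,[np.int32(cv2.convexHull(proj(c,w).astype(np.float32)))],True,(0,255,0),1)
        cv2.imwrite(save,im)
    return p
E
python3 -c "
from g import *
delta(.42,-.372,.13,23.5)"
```

```text
delta [0.3108, -0.1329, 0.0886] [-0.0, -0.0, -8.67]
```

Call:
carry_out([
  [0.05, -0.022, 0.015, 0, 0, -1.5],
  [0.1, -0.044, 0.03, 0, 0, -3],
  [0.15, -0.066, 0.044, 0, 0, -4.5],
  [0.2, -0.088, 0.058, 0, 0, -6],
  [0.25, -0.11, 0.073, 0, 0, -7.5],
  [0.311, -0.133, 0.089, 0, 0, -8.7],
  [0.311, -0.133, 0.089, 0, 0, -8.7],
  [0.311, -0.133, 0.089, 0, 0, -8.7],
], jaw=0, force=50)

```text
t: 1.5
tool_pos: [0.4202, -0.3718, 0.1297]
orientation: [3.075, 0.642, -0.001]
force: [0.7, -0.2, -0.7]
opening: 0.0926
gripper_force: 0.0
```

```bash
python3 -c "
from g import *
p=look('clip',(.434,-.368),save='pics/w1.png')
t=p[:2]-.03*np.array([np.cos(p[2]),np.sin(p[2])])
delta(t[0],t[1],.011,np.degrees(p[2]))"
```

```text
expected px [321. 181.] [(0.9, [324.0, 40.0], 1391), (0.57, [320.0, 196.0], 873)]
clip [0.432, -0.3688] 24.1 cost 0.082
tab [0.4046, -0.381]
delta [-0.0168, 0.0013, 0.1192] [0.05, 0.01, -0.63]
```

View pics/w1.png

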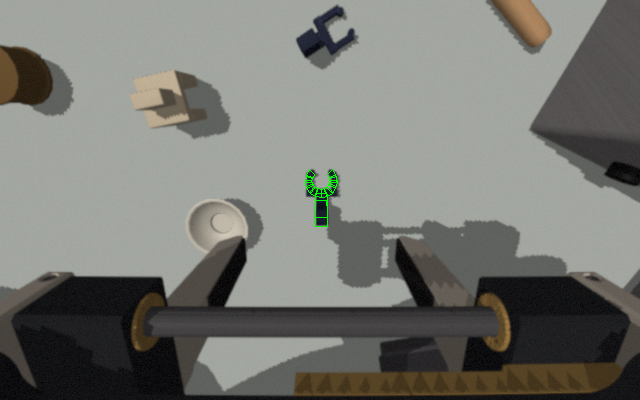

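The wrist picture shows clip A at (321,197) with the overlay on it, the dish at (217,227), a spacer at (165,100) and clip B at (328,32). Now to descend and grasp A.

Call:
carry_out([
  [-0.017, 0.001, 0.03, 0, 0, -0.6],
  [-0.017, 0.001, 0.06, 0, 0, -0.6],
  [-0.017, 0.001, 0.085, 0, 0, -0.6],
  [-0.017, 0.001, 0.105, 0, 0, -0.6],
  [-0.017, 0.001, 0.119, 0, 0, -0.6],
  [-0.017, 0.001, 0.119, 0, 0, -0.6],
  [-0.017, 0.001, 0.119, 0, 0, -0.6],
], jaw=130)

```text
t: 2.48
tool_pos: [0.4055, -0.3802, 0.0115]
orientation: [3.071, 0.656, 0.001]
force: [-0.3, 0.0, 0.4]
opening: 0.0456
gripper_force: 0.0
```

Call:
carry_out([
  [0, 0, 0, 0, 0, 0],
  [0, 0, 0, 0, 0, 0],
  [0, 0, 0, 0, 0, 0],
  [0, 0, 0, 0, 0, 0],
  [0, 0, 0, 0, 0, 0],
  [0, 0, 0, 0, 0, 0],
], jaw=255, force=50)

```text
t: 3.22
tool_pos: [0.4051, -0.3796, 0.0107]
orientation: [3.072, 0.657, 0.0]
force: [-0.7, -0.5, 2.4]
opening: 0.0117
gripper_force: 50.0
```

```bash
python3 -c "
from g import *
im=robot.read_camera('wrist'); cv2.imwrite('pics/w2.png',cv2.resize(im[60:340,180:460,::-1],None,fx=2,fy=2))"
```

```text
(no output)
```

View pics/w2.png

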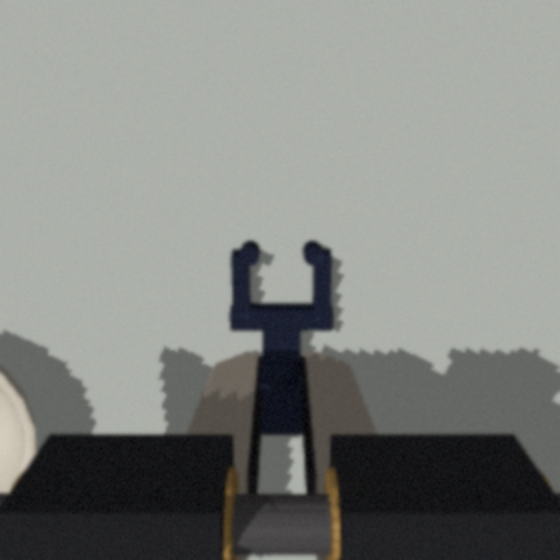

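Clip A is gripped with opening 11.7 mm. Its bead tips are at about (305,180) and (336,180) full-frame, and the crossbar back corners at (295.5,224) and (346.5,224). I'll refine the model and work out the in-hand offset.

```bash
cat >> h.py <<'E'
M["clip"]=[box(-16,-9,-16,16,0,8),box(-12,8,10.5,16,0,8),box(-12,8,-16,-10.5,0,8),cyl(8,9.5,3,0,8),cyl(8,-9.5,3,0,8),box(-24,-14,-6,6,0,8),box(-38,-22,-6,6,0,32)]
E
python3 -c "
from g import *
st=robot.read_state(); c=cam('wrist',st); R=Ro.from_rotvec(st['orientation'])
for px in((305,180),(336.5,180),(295.5,224),(346.5,224)):
    w=np.r_[ray(c,px,.008),.008]; print(np.round(R.inv().apply(w-st['tool_pos'])*1000,1))
m=np.array([.603,.0056]); a=np.radians(3.9); Rm=np.array([[np.cos(a),-np.sin(a)],[np.sin(a),np.cos(a)]])
for i,y in enumerate((.099,.033,-.033,-.099)): print(i+1,np.round(m+Rm@[-.035,y],4), 'tool pre',np.round(m+Rm@[-.035-.03-.065,y],4),'home',np.round(m+Rm@[-.065,y],4))
t=m+Rm@[-.13,-.099]; delta(t[0],t[1],.12,3.9)
"
```

```text
[42.7 -7.9  2.8]
[42.7 10.6  2.8]
[ 15.  -14.2   2.8]
[15.  17.2  2.8]
1 [0.5613 0.102 ] tool pre [0.4666 0.0955] home [0.5314 0.0999]
2 [0.5658 0.0361] tool pre [0.4711 0.0297] home [0.5359 0.0341]
3 [ 0.5703 -0.0297] tool pre [ 0.4755 -0.0362] home [ 0.5404 -0.0317]
4 [ 0.5748 -0.0956] tool pre [ 0.48  -0.102] home [ 0.5449 -0.0976]
delta [0.1819, -0.2227, -0.1092] [0.01, -0.01, 20.22]
```

Call:
carry_out([
  [0, 0, -0.05, 0, 0, 0],
  [0, 0, -0.1, 0, 0, 2],
  [0.03, -0.045, -0.109, 0, 0, 6],
  [0.06, -0.09, -0.109, 0, 0, 10],
  [0.1, -0.13, -0.109, 0, 0, 14],
  [0.14, -0.17, -0.109, 0, 0, 18],
  [0.182, -0.223, -0.109, 0, 0, 20.2],
  [0.182, -0.223, -0.109, 0, 0, 20.2],
  [0.182, -0.223, -0.109, 0, 0, 20.2],
])

```text
t: 4.4
tool_pos: [0.4798, -0.1016, 0.1195]
orientation: [3.139, 0.111, -0.001]
force: [0.0, -0.3, -0.3]
opening: 0.0116
gripper_force: 50.0
```

```bash
python3 -c "
from g import *
look('movement',(.603,.0056),yaws=[-2,4,10],save='pics/w3.png'); print(robot.read_state()['opening'])"
```

```text
expected px [203.  51.] [(0.9, [208.0, 73.0], 47082)]
movement [0.6021, 0.0016] 3.8 cost 0.001
0.011722423172918776
```

View pics/w3.png

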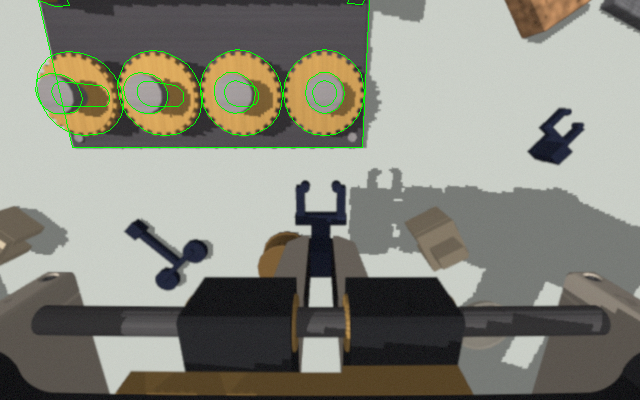

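The movement fits the picture well, with the four arbors at rows ~93, and the clip is in hand at (321,200). Now lower and press it into arbor 4.

```bash
cat > w.py <<'E'
import sys
from g import *
# print deltas for arbor axis ax,ay at yaw; clip origin off ahead of TCP
def ins(ax,ay,yaw=3.8,off=.0317,zt=.050):
    u=np.array([np.cos(np.radians(yaw)),np.sin(np.radians(yaw))]); h=np.array([ax,ay])-off*u; p=h-.06*u
    print("pre"); delta(*p,zt,yaw); print("home"); delta(*h,zt,yaw)
E
python3 -c "
from w import *
ins(.5742,-.0972)"
```

```text
pre
delta [0.003, 0.0006, 0.0695] [0.02, 0.02, 0.08]
home
delta [0.063, 0.0007, 0.0695] [0.02, 0.02, 0.08]
```

Call:
carry_out([
  [0.003, 0.001, 0.03, 0, 0, 0],
  [0.003, 0.001, 0.055, 0, 0, 0],
  [0.003, 0.001, 0.0695, 0, 0, 0],
  [0.015, 0.001, 0.0695, 0, 0, 0],
  [0.027, 0.001, 0.0695, 0, 0, 0],
  [0.035, 0.001, 0.0695, 0, 0, 0],
  [0.042, 0.001, 0.0695, 0, 0, 0],
  [0.048, 0.001, 0.0695, 0, 0, 0],
  [0.053, 0.001, 0.0695, 0, 0, 0],
  [0.057, 0.001, 0.0695, 0, 0, 0],
  [0.06, 0.001, 0.0695, 0, 0, 0],
  [0.063, 0.001, 0.0695, 0, 0, 0],
])

```text
t: 6.0
tool_pos: [0.5434, -0.0985, 0.0504]
orientation: [3.14, 0.107, 0.001]
force: [-6.8, -2.5, 2.7]
opening: 0.012
gripper_force: 50.0
```

```bash
python3 -c "
from g import *
im=robot.read_camera('wrist'); cv2.imwrite('pics/w4.png',cv2.resize(im[80:280,200:460,::-1],None,fx=2.5,fy=2.5))
s=robot.read_state(); print(s['tool_pos'],s['force'],s['opening'])"
```

```text
[ 0.54321954 -0.09846381  0.05037564] [-2.05939745 -2.06571496 -0.07250239] 0.011436237275477606
```

View pics/w4.png

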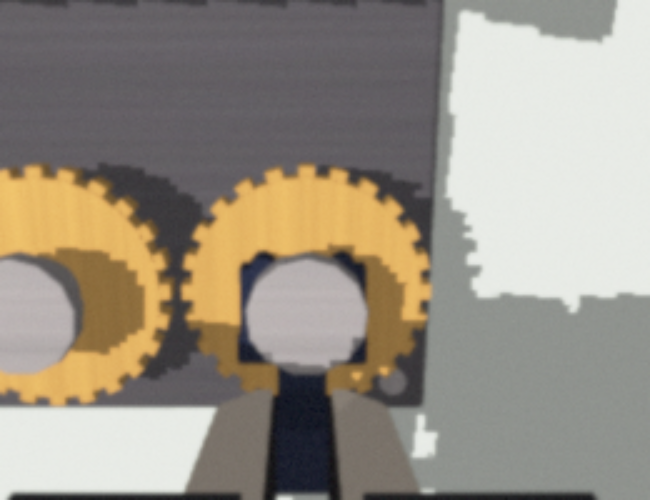

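The clip surrounds arbor 4's head (head at (307,315) in the crop, clip rows 253–362). I'll push a little more to confirm it's home.

Call:
carry_out([
  [0.0015, 0, 0, 0, 0, 0],
  [0.003, 0, 0, 0, 0, 0],
  [0.003, 0, 0, 0, 0, 0],
])

```text
t: 6.42
tool_pos: [0.5436, -0.0983, 0.05]
orientation: [3.14, 0.108, -0.008]
force: [-12.6, -3.3, 9.0]
opening: 0.0118
gripper_force: 50.0
```

Call:
carry_out([
  [-0.003, 0, 0.001, 0, 0, 0],
  [-0.003, 0, 0.001, 0, 0, 0],
])

```text
t: 6.68
tool_pos: [0.5431, -0.0983, 0.0493]
orientation: [3.14, 0.108, 0.001]
force: [-0.4, -2.0, -0.1]
opening: 0.012
gripper_force: 50.0
```

Call:
carry_out([
  [0, 0, 0, 0, 0, 0],
  [0, 0, 0, 0, 0, 0],
  [0, 0, 0, 0, 0, 0],
  [0, 0, -0.02, 0, 0, 0],
  [0, 0, -0.06, 0, 0, 0],
  [0, 0, -0.1, 0, 0, 0],
  [0, 0, -0.1, 0, 0, 0],
], jaw=160)

```text
t: 7.55
tool_pos: [0.5456, -0.099, 0.1536]
orientation: [3.138, 0.108, 0.011]
force: [-0.3, 1.1, -0.6]
opening: 0.0345
gripper_force: 0.0
```

```bash
python3 -c "
from g import *
s=robot.read_state();im=robot.read_camera('wrist'); cv2.imwrite('pics/w5.png',cv2.resize(im[80:280,200:460,::-1],None,fx=2.5,fy=2.5))
p=look('clip',(.574,-.0965),z=.038)
look('clip',(.567,-.325))
delta(.545,-.30,.13,-40)"
```

```text
expected px [319. 169.] [(0.96, [319.0, 199.0], 491), (0.64, [517.0, 196.0], 1188), (0.33, [415.0, 265.0], 795)]
clip [0.5729, -0.0983] 2.1 cost 0.76
tab [0.5429, -0.0994]
expected px [533. 181.] [(0.73, [521.0, 193.0], 1153), (0.68, [321.0, 195.0], 552), (0.58, [38.0, 265.0], 1399), (0.33, [507.0, 60.0], 5743)]
clip [0.565, -0.326] -34.9 cost 0.015
tab [0.5404, -0.3088]
delta [-0.0106, 0.2018, 0.0172] [0.0, 0.17, 43.93]
```

View pics/w5.png

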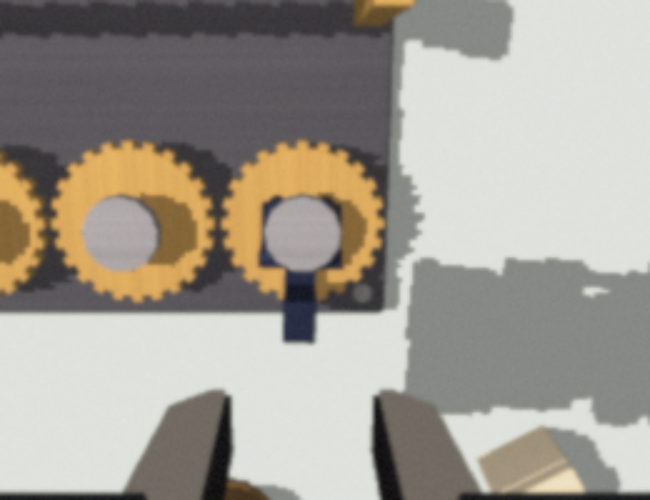

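Clip A is seated flat on arbor 4: the tab points straight back and the fingers are clear. That contact confirms the scene-fit arbor positions. Going to clip B.

Call:
carry_out([
  [-0.001, 0.035, 0.003, 0, 0, 8],
  [-0.003, 0.07, 0.006, 0, 0, 16],
  [-0.005, 0.11, 0.01, 0, 0, 24],
  [-0.007, 0.15, 0.013, 0, 0, 31],
  [-0.01, 0.19, 0.017, 0, 0, 37],
  [-0.01, 0.202, 0.017, 0, 0, 39],
  [-0.01, 0.202, 0.017, 0, 0, 39],
  [-0.01, 0.202, 0.017, 0, 0, 39],
], jaw=130)

```text
t: 8.8
tool_pos: [0.5468, -0.2992, 0.1318]
orientation: [-2.996, 0.943, 0.001]
force: [0.2, -0.4, -0.8]
opening: 0.0455
gripper_force: 0.0
```

```bash
python3 -c "
from g import *
p=look('clip',(.565,-.326))
u=np.array([np.cos(p[2]),np.sin(p[2])]);t=p[:2]-.0305*u+.0015*np.array([-u[1],u[0]])
delta(t[0],t[1],.011,np.degrees(p[2]))"
```

```text
expected px [331. 166.] [(0.73, [332.0, 178.0], 877)]
clip [0.5654, -0.3262] -35.4 cost 0.014
tab [0.541, -0.3089]
delta [0.0001, 0.0098, 0.1212] [-0.01, 0.01, 0.4]
```

Call:
carry_out([
  [0, 0.01, 0.03, 0, 0, 0],
  [0, 0.01, 0.06, 0, 0, 0],
  [0, 0.01, 0.085, 0, 0, 0],
  [0, 0.01, 0.105, 0, 0, 0],
  [0, 0.01, 0.121, 0, 0, 0],
  [0, 0.01, 0.121, 0, 0, 0],
  [0, 0.01, 0.121, 0, 0, 0],
])

```text
t: 9.78
tool_pos: [0.5416, -0.3091, 0.0121]
orientation: [2.995, -0.946, 0.002]
force: [0.3, 0.4, 0.2]
opening: 0.0452
gripper_force: 0.0
```

Call:
carry_out([
  [0, 0, 0, 0, 0, 0],
  [0, 0, 0, 0, 0, 0],
  [0, 0, 0, 0, 0, 0],
  [0, 0, 0, 0, 0, 0],
  [0, 0, -0.04, 0, 0, 0],
  [0, 0, -0.08, 0, 0, 0],
  [0, 0, -0.11, 0, 0, 0],
  [0, 0, -0.11, 0, 0, 0],
], jaw=255, force=50)

```text
t: 10.78
tool_pos: [0.5429, -0.31, 0.1246]
orientation: [2.994, -0.946, 0.009]
force: [0.5, -0.1, -0.9]
opening: 0.0115
gripper_force: 50.0
```

```bash
cat >> w.py <<'E'
A={1:(.5613,.1014),2:(.566,.0355),3:(.5705,-.0303),4:(.575,-.0962)}
def carry(i,yaw=3.8):
    u=np.array([np.cos(np.radians(yaw)),np.sin(np.radians(yaw))]); p=np.array(A[i])-.092*u; delta(*p,.12,yaw)
def inhand():
    # dark clip ahead of the TCP, held: fit its place in the tool frame, flat ~10.5 mm below the TCP
    st=robot.read_state(); c=cam("wrist",st); L=robot.outline_of("wrist","clip1"); R=Ro.from_rotvec(st["orientation"])
    q=proj(c,[st["tool_pos"]+R.apply([.03,0,0])])[0]
    d=min(L,key=lambda d:np.hypot(*(d["pixel"]-q))); m=d["pixels"]; r,k=np.where(m); top=r.min(); print(d["conf"],d["pixel"],q,"n",m.sum())
    kk=k[r<top+4]; px=(kk.min()+kk.max())/2; z=st["tool_pos"][2]-.0027
    w=np.r_[ray(c,(px,top-.5),z),z]; print("tip in tool (42.7,1.4 nominal)",np.round(R.inv().apply(w-st["tool_pos"])*1000,1),"opening",st["opening"])
E
python3 -c "
from w import *
inhand(); carry(3)"
```

```text
0.73 [331.7, 177.9] [318.6421731  204.25097889] n 877
tip in tool (42.7,1.4 nominal) [60.1  6.8  3.1] opening 0.01147763626425718
delta [-0.2083, -0.1871, 0.0016] [0.05, -0.14, -38.87]
```

Call:
carry_out([
  [-0.035, -0.03, 0, 0, 0, -6],
  [-0.07, -0.06, 0, 0, 0, -12],
  [-0.105, -0.095, 0, 0, 0, -19],
  [-0.14, -0.125, 0, 0, 0, -26],
  [-0.175, -0.155, 0, 0, 0, -33],
  [-0.208, -0.187, 0.002, 0, 0, -38.9],
  [-0.208, -0.187, 0.002, 0, 0, -38.9],
  [-0.208, -0.187, 0.002, 0, 0, -38.9],
])

```text
t: 11.82
tool_pos: [0.4775, -0.0363, 0.1179]
orientation: [3.14, 0.104, -0.003]
force: [0.3, -0.8, -0.6]
opening: 0.0117
gripper_force: 50.0
```

```bash
sed -i 's/L=robot.outline_of("wrist","clip1"); R/robot.read_camera("wrist"); L=robot.outline_of("wrist","clip1"); R/' w.py; python3 -c "
from w import *
inhand(); ins(*A[3])"
```

```text
0.93 [318.9, 223.2] [318.24636357 202.84767862] n 2387
tip in tool (42.7,1.4 nominal) [41.7  1.3  2.6] opening 0.01165958226630428
pre
delta [0.0011, -0.0006, 0.0685] [0.0, 0.06, -0.07]
home
delta [0.0611, -0.0007, 0.0684] [0.0, 0.06, -0.07]
```

Call:
carry_out([
  [0.001, -0.0005, 0.03, 0, 0, 0],
  [0.001, -0.0005, 0.055, 0, 0, 0],
  [0.001, -0.0005, 0.067, 0, 0, 0],
  [0.013, -0.0005, 0.067, 0, 0, 0],
  [0.025, -0.0005, 0.067, 0, 0, 0],
  [0.034, -0.0005, 0.067, 0, 0, 0],
  [0.042, -0.0005, 0.067, 0, 0, 0],
  [0.048, -0.0005, 0.067, 0, 0, 0],
  [0.053, -0.0005, 0.067, 0, 0, 0],
  [0.058, -0.0005, 0.067, 0, 0, 0],
  [0.062, -0.0005, 0.067, 0, 0, 0],
  [0.065, -0.0005, 0.067, 0, 0, 0],
])

```text
t: 13.42
tool_pos: [0.5408, -0.032, 0.0519]
orientation: [3.139, 0.105, -0.009]
force: [-20.7, -5.6, 14.2]
opening: 0.0122
gripper_force: 50.0
```

Call:
carry_out([
  [0, 0, 0, 0, 0, 0],
  [0, 0, 0, 0, 0, 0],
])

```text
t: 13.68
tool_pos: [0.5406, -0.032, 0.0516]
orientation: [3.139, 0.105, -0.009]
force: [-12.0, -5.3, 6.1]
opening: 0.0115
gripper_force: 50.0
```

Call:
carry_out([
  [-0.003, 0.0005, 0.001, 0, 0, 0],
  [-0.003, 0.0005, 0.001, 0, 0, 0],
])

```text
t: 13.92
tool_pos: [0.5401, -0.0322, 0.0512]
orientation: [3.14, 0.105, 0.0]
force: [-0.5, -3.9, -0.9]
opening: 0.0112
gripper_force: 50.0
```

Call:
carry_out([
  [0, 0, 0, 0, 0, 0],
  [0, 0, 0, 0, 0, 0],
  [0, 0, 0, 0, 0, 0],
  [0, 0, -0.02, 0, 0, 0],
  [0, 0, -0.06, 0, 0, 0],
  [0, 0, -0.1, 0, 0, 0],
  [0, 0, -0.1, 0, 0, 0],
], jaw=160)

```text
t: 14.8
tool_pos: [0.5429, -0.0323, 0.1556]
orientation: [3.139, 0.105, 0.012]
force: [0.7, 0.8, 0.6]
opening: 0.0346
gripper_force: 0.0
```

```bash
python3 -c "
from g import *
im=robot.read_camera('wrist'); cv2.imwrite('pics/w6.png',im[:,:,::-1])
for n in('scene','side'):
    robot.read_camera(n); c=cam(n)
    for d in robot.outline_of(n,'clip1'): print(n,round(d['conf'],2),np.round(d['pixel']),np.round(ray(c,d['pixel'],.012),3))
delta(.56,.33,.14,-43)"
```

```text
scene 0.67 [384. 157.] [0.565 0.308]
scene 0.63 [332. 208.] [0.532 0.005]
scene 0.28 [353. 219.] [ 0.604 -0.007]
side 0.52 [295. 213.] [ 0.548 -0.045]
side 0.49 [345. 341.] [0.412 0.339]
side 0.46 [274. 329.] [0.572 0.316]
side 0.41 [294. 193.] [ 0.558 -0.123]
side 0.33 [270. 234.] [0.609 0.034]
delta [0.0451, -0.3596, 0.0096] [0.03, 0.16, 46.83]
```

View pics/w6.png

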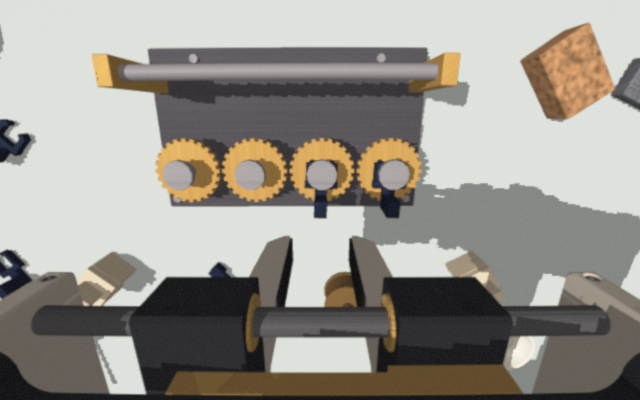

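Clips A and B are seated at (391,175) and (321,175). Going to clip C.

Call:
carry_out([
  [0.006, -0.045, 0, 0, 0, 6],
  [0.012, -0.095, 0, 0, 0, 12],
  [0.018, -0.145, 0, 0, 0, 19],
  [0.024, -0.195, 0, 0, 0, 26],
  [0.03, -0.245, 0, 0, 0, 33],
  [0.037, -0.295, 0.003, 0, 0, 40],
  [0.045, -0.34, 0.006, 0, 0, 45],
  [0.045, -0.36, 0.01, 0, 0, 46.8],
  [0.045, -0.36, 0.01, 0, 0, 46.8],
  [0.045, -0.36, 0.01, 0, 0, 46.8],
], jaw=130)

```text
t: 16.3
tool_pos: [0.5707, 0.3039, 0.1396]
orientation: [-2.925, 1.073, 0.037]
force: [0.5, -0.4, -0.0]
opening: 0.0456
gripper_force: 0.0
```

```bash
cat > c.py <<'E'
import sys
from g import *
p=look('clip',(float(sys.argv[1]),float(sys.argv[2])),save=sys.argv[3] if len(sys.argv)>3 else None)
u=np.array([np.cos(p[2]),np.sin(p[2])]);t=p[:2]-.0305*u+.0015*np.array([-u[1],u[0]])
delta(t[0],t[1],.011,np.degrees(p[2]))
E
python3 c.py .575 .312
```

```text
expected px [313. 191.] [(0.88, [315.0, 196.0], 771)]
clip [0.5802, 0.3008] -42.8 cost 0.027
tab [0.5582, 0.3212]
delta [-0.017, -0.0039, 0.1299] [-0.96, 1.78, 2.56]
```

Call:
carry_out([
  [-0.01, -0.002, 0.02, -0.5, 1, 1.5],
  [-0.017, -0.004, 0.04, -1, 1.8, 2.6],
  [-0.017, -0.004, 0.04, -1, 1.8, 2.6],
  [-0.017, -0.004, 0.04, -1, 1.8, 2.6],
])

```text
t: 16.9
tool_pos: [0.5677, 0.3002, 0.0995]
orientation: [-2.925, 1.079, 0.034]
force: [1.5, -0.7, -0.1]
opening: 0.0457
gripper_force: 0.0
```

```bash
python3 c.py .58 .302
```

```text
expected px [310. 194.] [(0.64, [311.0, 208.0], 1065)]
clip [0.5805, 0.3007] -42.3 cost 0.02
tab [0.5583, 0.3209]
delta [-0.0189, -0.0089, 0.0903] [-0.91, 1.6, 1.79]
```

Joint 6 is at its range limit for this yaw, so I'll flip the grasp half a turn for clip C.

Call:
carry_out([
  [-0.005, 0, -0.01, 0, 0, -9],
  [-0.01, -0.004, -0.02, 0, 0, -18],
  [-0.019, -0.009, -0.03, 0, 0, -27],
  [-0.019, -0.009, -0.03, 0, 0, -36],
  [-0.019, -0.009, -0.03, 0, 0, -45],
  [-0.019, -0.009, -0.03, 0, 0, -54],
  [-0.019, -0.009, -0.03, 0, 0, -63],
  [-0.019, -0.009, -0.03, 0, 0, -72],
  [-0.019, -0.009, -0.03, 0, 0, -81],
  [-0.019, -0.009, -0.03, 0, 0, -90],
  [-0.019, -0.009, -0.03, 0, 0, -99],
  [-0.019, -0.009, -0.03, 0, 0, -108],
])

```text
t: 18.5
tool_pos: [0.5603, 0.3189, 0.1316]
orientation: [-2.581, -1.736, -0.013]
force: [0.5, -0.6, 0.5]
opening: 0.0455
gripper_force: 0.0
```

```bash
python3 -c "
from g import *
delta(.5583,.3209,.13,137.7); print(robot.read_state()['q'])"
```

```text
delta [0.0011, -0.0026, 0.0016] [-0.2, -1.96, -69.86]
[0.41912112 0.29627508 1.45943418 0.03263593 1.38287535 0.79993023]
```

Call:
carry_out([
  [0, 0, 0, 0, 0, -9],
  [0, 0, 0, 0, -0.5, -18],
  [0, -0.001, 0, 0, -0.8, -27],
  [0, -0.001, 0, 0, -1, -36],
  [0, -0.002, 0, 0, -1.2, -45],
  [0, -0.002, 0, 0, -1.5, -54],
  [0, -0.003, 0, -0.1, -1.8, -63],
  [0.001, -0.003, 0.002, -0.2, -2, -69.9],
  [0.001, -0.003, 0.002, -0.2, -2, -69.9],
  [0.001, -0.003, 0.002, -0.2, -2, -69.9],
])

```text
t: 19.75
tool_pos: [0.5576, 0.3209, 0.1292]
orientation: [-1.144, -2.926, 0.002]
force: [0.3, 0.8, 0.4]
opening: 0.0455
gripper_force: 0.0
```

```bash
python3 -c "
from g import *
p=look('clip',(.58,.302))
u=np.array([np.cos(p[2]),np.sin(p[2])]);t=p[:2]-.0305*u-.0015*np.array([-u[1],u[0]])
delta(t[0],t[1],.011,np.degrees(p[2])+180)
print(robot.read_state()['q'])"
```

```text
expected px [323. 221.] [(0.93, [320.0, 210.0], 673), (0.82, [228.0, 65.0], 1157), (0.73, [117.0, 364.0], 1185)]
clip [0.5802, 0.3007] -42.7 cost 0.044
tab [0.5581, 0.3211]
delta [0.0002, -0.0007, 0.1179] [-0.09, 0.0, 0.08]
[ 4.42814388e-01  3.01584412e-01  1.45758479e+00 -6.61812026e-04
  1.38388173e+00 -3.83198225e-01]
```

Call:
carry_out([
  [0, -0.001, 0.03, 0, 0, 0],
  [0, -0.001, 0.06, 0, 0, 0],
  [0, -0.001, 0.085, 0, 0, 0],
  [0, -0.001, 0.105, 0, 0, 0],
  [0, -0.001, 0.118, 0, 0, 0],
  [0, -0.001, 0.118, 0, 0, 0],
  [0, -0.001, 0.118, 0, 0, 0],
])

```text
t: 20.72
tool_pos: [0.5572, 0.3202, 0.0117]
orientation: [1.14, 2.927, -0.001]
force: [0.8, 0.2, 0.0]
opening: 0.0454
gripper_force: 0.0
```

Call:
carry_out([
  [0, 0, 0, 0, 0, 0],
  [0, 0, 0, 0, 0, 0],
  [0, 0, 0, 0, 0, 0],
  [0, 0, 0, 0, 0, 0],
  [0, 0, -0.04, 0, 0, 0],
  [0, 0, -0.08, 0, 0, 0],
  [0, 0, -0.11, 0, 0, 0],
  [0, 0, -0.11, 0, 0, 0],
], jaw=255, force=50)

```text
t: 21.72
tool_pos: [0.5587, 0.3209, 0.1241]
orientation: [1.139, 2.924, 0.004]
force: [1.0, -0.3, -0.8]
opening: 0.0118
gripper_force: 50.0
```

```bash
python3 -c "
from w import *
im=robot.read_camera('wrist'); cv2.imwrite('pics/w7.png',cv2.resize(im[60:340,180:460,::-1],None,fx=2,fy=2))
u=np.array([np.cos(np.radians(3.8)),np.sin(np.radians(3.8))]); p=np.array(A[1])-.092*u; delta(*p,.12,183.8)"
```

```text
delta [-0.0875, -0.2251, 0.0016] [-0.01, 0.05, -46.37]
```

View pics/w7.png

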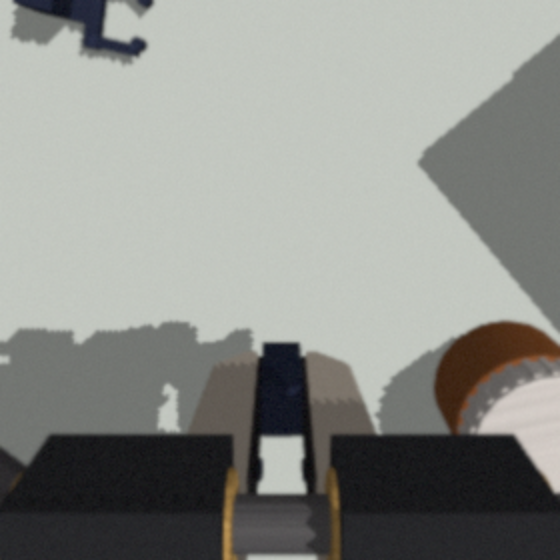

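Call:
carry_out([
  [-0.012, -0.03, 0, 0, 0, -6],
  [-0.025, -0.065, 0, 0, 0, -13],
  [-0.04, -0.105, 0, 0, 0, -21],
  [-0.055, -0.145, 0, 0, 0, -29],
  [-0.07, -0.185, 0, 0, 0, -37],
  [-0.088, -0.225, 0.002, 0, 0, -46.4],
  [-0.088, -0.225, 0.002, 0, 0, -46.4],
  [-0.088, -0.225, 0.002, 0, 0, -46.4],
])

```text
t: 22.78
tool_pos: [0.4685, 0.0948, 0.1178]
orientation: [0.101, -3.137, 0.002]
force: [0.3, 0.3, -1.0]
opening: 0.0117
gripper_force: 50.0
```

```bash
python3 -c "
from w import *
st=robot.read_state(); c=cam('wrist',st); R=Ro.from_rotvec(st['orientation'])
robot.read_camera('wrist'); L=robot.outline_of('wrist','clip1')
for d in L: r,k=np.where(d['pixels']); print(round(d['conf'],2),d['pixel'],r.min(),r.max(),k.min(),k.max())
z=st['tool_pos'][2]-.0115; w=np.r_[ray(c,(320.5,232),z),z]; print('tab back edge, tool mm',R.inv().apply(w-st['tool_pos'])*1000)
u=np.array([np.cos(np.radians(3.8)),np.sin(np.radians(3.8))]); h=np.array(A[1])-.031*u
delta(*(h-.06*u),.0515,183.8); delta(*h,.0515,183.8); print(st['tool_pos'],st['opening'])"
```

```text
0.91 [318.1, 256.9] 231 299 309 331
0.87 [582.5, 150.8] 134 185 562 607
0.83 [106.2, 286.4] 264 305 81 135
0.82 [175.6, 282.5] 264 296 158 196
tab back edge, tool mm [ 6.60839417 -1.36070222 11.52362528]
delta [-0.0016, -0.0001, 0.0668] [-0.06, -0.15, -0.0]
delta [-0.0616, -0.0001, 0.0667] [-0.06, -0.15, -0.0]
[0.46854196 0.09481547 0.11775537] 0.01172856737627737
```

Call:
carry_out([
  [-0.002, 0, 0.03, 0, 0, 0],
  [-0.002, 0, 0.055, 0, 0, 0],
  [-0.002, 0, 0.0665, 0, 0, 0],
  [-0.013, 0, 0.0665, 0, 0, 0],
  [-0.025, 0, 0.0665, 0, 0, 0],
  [-0.034, 0, 0.0665, 0, 0, 0],
  [-0.042, 0, 0.0665, 0, 0, 0],
  [-0.048, 0, 0.0665, 0, 0, 0],
  [-0.053, 0, 0.0665, 0, 0, 0],
  [-0.058, 0, 0.0665, 0, 0, 0],
  [-0.062, 0, 0.0665, 0, 0, 0],
  [-0.065, 0, 0.0665, 0, 0, 0],
])

```text
t: 24.38
tool_pos: [0.5314, 0.0987, 0.052]
orientation: [0.105, -3.132, 0.003]
force: [-20.1, -2.6, 12.9]
opening: 0.0115
gripper_force: 50.0
```

Call:
carry_out([
  [0, 0, 0, 0, 0, 0],
  [0, 0, 0, 0, 0, 0],
])

```text
t: 24.62
tool_pos: [0.5312, 0.0987, 0.0518]
orientation: [0.105, -3.132, 0.003]
force: [-13.2, -2.9, 8.0]
opening: 0.0118
gripper_force: 50.0
```

Call:
carry_out([
  [0.003, 0, 0.001, 0, 0, 0],
  [0.003, 0, 0.001, 0, 0, 0],
])

```text
t: 24.88
tool_pos: [0.5308, 0.0988, 0.0514]
orientation: [0.105, -3.138, 0.002]
force: [-3.3, -1.5, -0.4]
opening: 0.0115
gripper_force: 50.0
```

Call:
carry_out([
  [0, 0, 0, 0, 0, 0],
  [0, 0, 0, 0, 0, 0],
  [0, 0, 0, 0, 0, 0],
  [0, 0, -0.02, 0, 0, 0],
  [0, 0, -0.06, 0, 0, 0],
  [0, 0, -0.1, 0, 0, 0],
  [0, 0, -0.1, 0, 0, 0],
], jaw=160)

```text
t: 25.75
tool_pos: [0.5341, 0.0992, 0.1559]
orientation: [-0.105, 3.134, -0.001]
force: [0.9, 0.1, 0.4]
opening: 0.0343
gripper_force: 0.0
```

```bash
python3 -c "
from g import *
robot.read_camera('wrist'); print([(round(d['conf'],2),np.round(d['pixel']).tolist(),int(d['pixels'].sum())) for d in robot.outline_of('wrist','clip1')])
n='side'; im=robot.read_camera(n); c=cam(n); cv2.imwrite('pics/s2.png',cv2.resize(im[150:370,230:400,::-1],None,fx=2.7,fy=2.7))
for d in robot.outline_of(n,'clip1'): print(n,round(d['conf'],2),np.round(d['pixel']),np.round(ray(c,d['pixel'],.012),3))
print(robot.read_state()['q']); delta(.40,.335,.14,214.5); delta(.40,.335,.14,34.5)"
```

```text
[(0.9, [576.0, 71.0], 1595), (0.78, [319.0, 206.0], 602), (0.67, [119.0, 205.0], 1064), (0.64, [188.0, 201.0], 950)]
side 0.74 [351. 342.] [0.399 0.342]
side 0.53 [343. 289.] [0.416 0.201]
[ 9.00479802e-02  1.35321708e-02  1.73735728e+00 -1.30475373e-03
  1.39443739e+00 -1.54741565e+00]
delta [0.1141, 0.2444, 0.0101] [-0.02, -0.23, -30.67]
delta [0.1141, 0.2444, 0.0101] [-0.3, 0.03, 149.33]
```

View pics/s2.png

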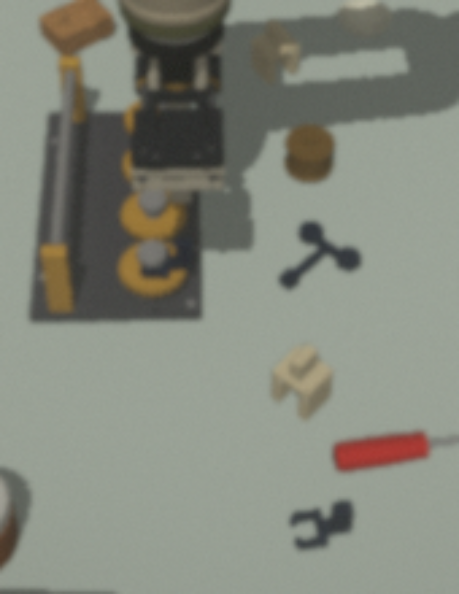

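Clip C is seated on arbor 1, at (155,262) in the crop. Clip D, at (325,522), has been nudged and now faces roughly +x. Going to it with the flipped grasp.

Call:
carry_out([
  [0.02, 0.04, 0, 0, 0, -1],
  [0.04, 0.08, 0, 0, 0, -2],
  [0.06, 0.12, 0, 0, 0, -3],
  [0.08, 0.16, 0, 0, 0, -4],
  [0.1, 0.2, 0.005, 0, 0, -5],
  [0.124, 0.244, 0.01, 0, 0, -6],
  [0.124, 0.244, 0.01, 0, 0, -6],
  [0.124, 0.244, 0.01, 0, 0, -6],
], jaw=130)

```text
t: 26.95
tool_pos: [0.3907, 0.3334, 0.1402]
orientation: [0.27, -3.127, 0.004]
force: [0.6, 0.3, -0.1]
opening: 0.0454
gripper_force: 0.0
```

```bash
cat > c2.py <<'E'
import sys
from g import *
p=look('clip',(float(sys.argv[1]),float(sys.argv[2])),save=sys.argv[3])
u=np.array([np.cos(p[2]),np.sin(p[2])]);t=p[:2]-.0305*u-.0015*np.array([-u[1],u[0]])
delta(t[0],t[1],.011,np.degrees(p[2])+180); print(robot.read_state()['q'])
E
python3 c2.py .42 .337 pics/w8.png
```

```text
expected px [321. 219.] [(0.68, [84.0, 296.0], 223), (0.57, [326.0, 203.0], 671)]
clip [0.416, 0.3442] 12.6 cost 0.028
tab [0.3867, 0.3376]
delta [0.0041, 0.0041, 0.1298] [-0.1, -0.13, -2.89]
[ 6.05493866e-01 -4.93338108e-02  1.81663413e+00 -7.51894661e-04
  1.37717127e+00 -1.13550519e+00]
```

View pics/w8.png

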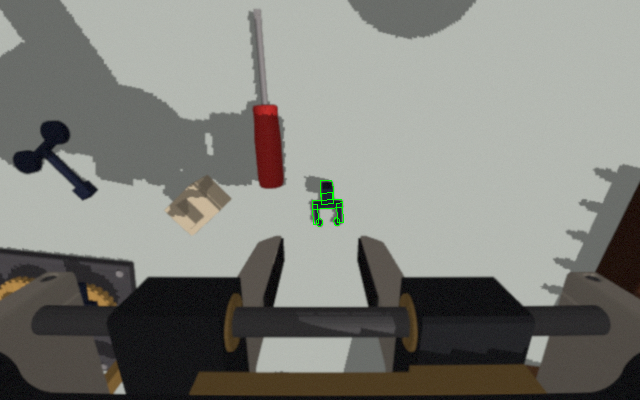

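The clip is at (327,205) with the overlay matching, but the driver handle ends only ~44 mm from the tab. I'll narrow the jaws before descending.

Call:
carry_out([
  [0.004, 0.004, 0.02, 0, 0, -2.9],
  [0.004, 0.004, 0.05, 0, 0, -2.9],
  [0.004, 0.004, 0.08, 0, 0, -2.9],
  [0.004, 0.004, 0.105, 0, 0, -2.9],
  [0.004, 0.004, 0.12, 0, 0, -2.9],
  [0.004, 0.004, 0.129, 0, 0, -2.9],
  [0.004, 0.004, 0.129, 0, 0, -2.9],
  [0.004, 0.004, 0.129, 0, 0, -2.9],
], jaw=178)

```text
t: 28.05
tool_pos: [0.387, 0.3375, 0.0133]
orientation: [0.348, -3.122, 0.001]
force: [-0.3, 0.4, -0.3]
opening: 0.028
gripper_force: 0.0
```

Call:
carry_out([
  [0, 0, 0, 0, 0, 0],
  [0, 0, 0, 0, 0, 0],
  [0, 0, 0, 0, 0, 0],
  [0, 0, 0, 0, 0, 0],
  [0, 0, -0.04, 0, 0, 0],
  [0, 0, -0.08, 0, 0, 0],
  [0, 0, -0.11, 0, 0, 0],
  [0, 0, -0.11, 0, 0, 0],
], jaw=255, force=50)

```text
t: 29.05
tool_pos: [0.388, 0.3384, 0.1249]
orientation: [-0.348, 3.119, 0.002]
force: [-0.7, 0.1, -0.5]
opening: 0.0116
gripper_force: 50.0
```

```bash
python3 -c "
from w import *
u=np.array([np.cos(np.radians(3.8)),np.sin(np.radians(3.8))]); p=np.array(A[2])-.092*u; delta(*p,.12,183.8)"
```

```text
delta [-0.0159, -0.3204, 0.0047] [0.06, 0.16, 8.94]
```

Call:
carry_out([
  [-0.002, -0.035, 0, 0, 0, 1],
  [-0.004, -0.08, 0, 0, 0, 2],
  [-0.006, -0.13, 0, 0, 0, 3.5],
  [-0.008, -0.18, 0, 0, 0, 5],
  [-0.01, -0.23, 0.002, 0, 0, 6.5],
  [-0.013, -0.28, 0.004, 0, 0, 8],
  [-0.016, -0.32, 0.005, 0, 0, 8.9],
  [-0.016, -0.32, 0.005, 0, 0, 8.9],
  [-0.016, -0.32, 0.005, 0, 0, 8.9],
])

```text
t: 30.18
tool_pos: [0.4715, 0.029, 0.1161]
orientation: [0.104, -3.136, 0.001]
force: [-0.7, -0.1, -0.9]
opening: 0.0118
gripper_force: 50.0
```

```bash
python3 -c "
from w import *
st=robot.read_state(); c=cam('wrist',st); R=Ro.from_rotvec(st['orientation'])
robot.read_camera('wrist'); L=robot.outline_of('wrist','clip1')
for d in L: r,k=np.where(d['pixels']); print(round(d['conf'],2),d['pixel'],r.min(),r.max(),k.min(),k.max())
u=np.array([np.cos(np.radians(3.8)),np.sin(np.radians(3.8))]); h=np.array(A[2])-.031*u
delta(*(h-.06*u),.0520,183.8); delta(*h,.0520,183.8); print(st['tool_pos'],st['opening'])"
```

```text
0.98 [318.4, 255.4] 232 299 310 332
0.69 [172.5, 287.4] 266 300 156 195
0.61 [250.5, 270.4] 266 277 240 257
0.52 [391.8, 273.4] 266 276 385 401
delta [-0.0035, -0.0003, 0.0648] [-0.05, -0.16, 0.1]
delta [-0.0635, -0.0004, 0.0646] [-0.05, -0.16, 0.1]
[0.47150664 0.02896314 0.11613145] 0.011824712660591928
```

Call:
carry_out([
  [-0.004, 0, 0.03, 0, 0, 0],
  [-0.004, 0, 0.055, 0, 0, 0],
  [-0.004, 0, 0.0645, 0, 0, 0],
  [-0.015, 0, 0.0645, 0, 0, 0],
  [-0.027, 0, 0.0645, 0, 0, 0],
  [-0.036, 0, 0.0645, 0, 0, 0],
  [-0.044, 0, 0.0645, 0, 0, 0],
  [-0.05, 0, 0.0645, 0, 0, 0],
  [-0.055, 0, 0.0645, 0, 0, 0],
  [-0.06, 0, 0.0645, 0, 0, 0],
  [-0.064, 0, 0.0645, 0, 0, 0],
  [-0.067, 0, 0.0645, 0, 0, 0],
])

```text
t: 31.78
tool_pos: [0.5349, 0.0327, 0.0522]
orientation: [0.105, -3.128, 0.003]
force: [-28.1, -3.2, 17.8]
opening: 0.0114
gripper_force: 50.0
```

Call:
carry_out([
  [0, 0, 0, 0, 0, 0],
  [0, 0, 0, 0, 0, 0],
])

```text
t: 32.02
tool_pos: [0.5348, 0.0327, 0.0519]
orientation: [0.105, -3.128, 0.003]
force: [-21.5, -2.3, 12.7]
opening: 0.0121
gripper_force: 50.0
```

Call:
carry_out([
  [0.003, 0, 0.001, 0, 0, 0],
  [0.003, 0, 0.001, 0, 0, 0],
])

```text
t: 32.28
tool_pos: [0.5344, 0.0327, 0.0515]
orientation: [0.105, -3.134, 0.002]
force: [-10.2, -1.8, 3.8]
opening: 0.0117
gripper_force: 50.0
```

Call:
carry_out([
  [0, 0, 0, 0, 0, 0],
  [0, 0, 0, 0, 0, 0],
  [0, 0, 0, 0, 0, 0],
  [0, 0, -0.02, 0, 0, 0],
  [0, 0, -0.06, 0, 0, 0],
  [0, 0, -0.1, 0, 0, 0],
  [0.06, 0, -0.11, 0, 0, 0],
  [0.1, 0, -0.11, 0, 0, 0],
  [0.1, 0, -0.11, 0, 0, 0],
], jaw=160)

```text
t: 33.4
tool_pos: [0.435, 0.0263, 0.1621]
orientation: [0.105, -3.139, 0.002]
force: [0.3, -0.1, 0.2]
opening: 0.0348
gripper_force: 0.0
```

```bash
python3 -c "
from g import *
im=robot.read_camera('wrist')
a=im[180:400,100:500]
n='side'; b=robot.read_camera(n)[160:290,215:365]
n='scene'; c=robot.read_camera(n)[160:270,290:420]
f=lambda x,w:cv2.resize(x,(w,int(x.shape[0]*w/x.shape[1])))
B=f(b,400);C=f(c,400);h=min(len(B),len(C)); cv2.imwrite('pics/m1.png',np.hstack([B[:h],C[:h]])[:,:,::-1])
p=look('spacer',(.4212,.2157),yaws=np.arange(0,180,30))
"
```

```text
expected px [492. 184.] [(0.62, [88.0, 189.0], 2300), (0.61, [497.0, 191.0], 2213)]
spacer [0.4202, 0.2112] 142.0 cost 0.003
```

View pics/m1.png

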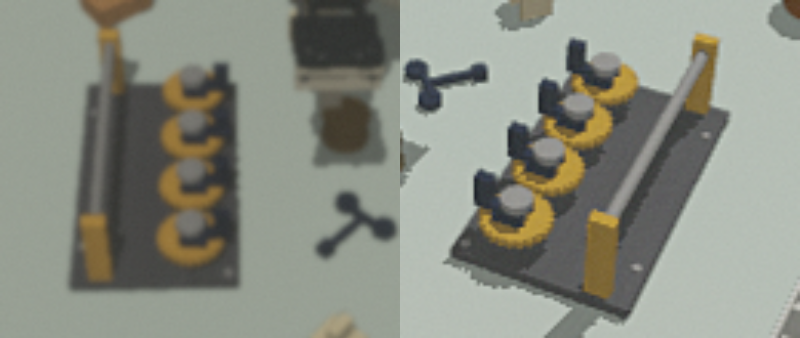

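All four clips sit flat with their tabs pointing back. Now spacer 2: go above it with the tool turned.

Call:
carry_out([
  [0, 0.02, 0, 0, 0, 9],
  [0, 0.04, 0, 0, 0, 18],
  [0, 0.06, 0, 0, 0, 27],
  [0, 0.08, 0, 0, 0, 36],
  [0, 0.1, 0, 0, 0, 45],
  [0, 0.12, 0, 0, 0, 54],
  [0.003, 0.14, 0, 0, 0, 63],
  [0.003, 0.16, 0, 0, 0, 72],
  [0.003, 0.185, 0, 0, 0, 81],
  [0.003, 0.185, 0, 0, 0, 90],
  [0.003, 0.185, 0, 0, 0, 99],
  [0.003, 0.185, 0, 0, 0, 108],
], jaw=130)

```text
t: 35.15
tool_pos: [0.4219, 0.2111, 0.1617]
orientation: [2.483, 1.925, -0.004]
force: [-0.7, 0.5, 0.6]
opening: 0.0455
gripper_force: 0.0
```

Call:
carry_out([
  [0, 0, 0, 0, 0, 8],
  [0, 0, 0, 0, 0, 16],
  [0, 0, 0, 0, 0, 23.5],
  [0, 0, 0, 0, 0, 23.5],
  [0, 0, 0, 0, 0, 23.5],
])

```text
t: 35.78
tool_pos: [0.4216, 0.2108, 0.1618]
orientation: [2.817, 1.389, -0.004]
force: [-0.8, 0.3, 0.8]
opening: 0.0456
gripper_force: 0.0
```

```bash
cat > sp.py <<'E'
import sys
from g import *
x,y,off=map(float,sys.argv[1:4])   # off: tool yaw minus spacer yaw (+-90)
p=look('spacer',(x,y),yaws=np.arange(0,180,30),save=sys.argv[4])
st=robot.read_state(); R=Ro.from_rotvec(st["orientation"]).as_matrix(); ty=math.degrees(math.atan2(R[1,0],R[0,0])) if 0 else np.degrees(np.arctan2(R[1,0],R[0,0]))
g=np.degrees(p[2])+off; g=ty+(g-ty+90)%180-90
b=R[:2,1]*-.0015; print("tool yaw",ty,"goal",g); delta(p[0]+b[0],p[1]+b[1],.046,g); print(st["q"])
E
python3 sp.py .4202 .2105 90 pics/w9.png
```

```text
expected px [319. 186.] [(0.81, [318.0, 194.0], 1511)]
spacer [0.4202, 0.2118] 141.1 cost 0.014
tool yaw 52.4432025642628 goal 51.110946921506894
delta [0.0004, -0.0031, 0.1159] [-0.02, 0.13, 1.33]
[ 3.55503658e-01 -1.88947895e-01  1.90548641e+00 -8.66904681e-04
  1.42713801e+00  1.01111886e+00]
```

View pics/w9.png

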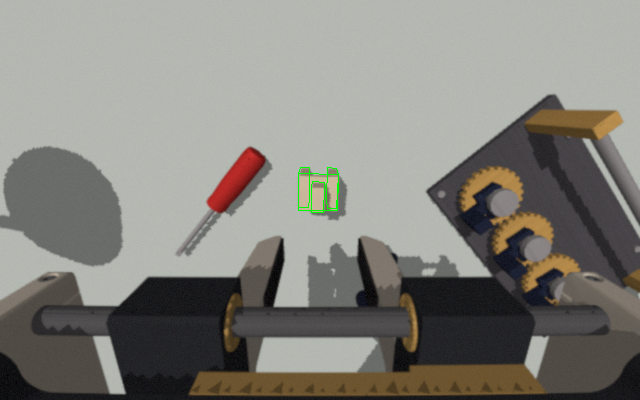

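The overlay matches spacer 2 at (318,192). Descend and grip its ridge.

Call:
carry_out([
  [0, -0.003, 0.03, 0, 0, 1.3],
  [0, -0.003, 0.06, 0, 0, 1.3],
  [0, -0.003, 0.085, 0, 0, 1.3],
  [0, -0.003, 0.105, 0, 0, 1.3],
  [0, -0.003, 0.116, 0, 0, 1.3],
  [0, -0.003, 0.116, 0, 0, 1.3],
  [0, -0.003, 0.116, 0, 0, 1.3],
])

```text
t: 36.75
tool_pos: [0.4195, 0.2126, 0.0469]
orientation: [2.834, 1.353, -0.001]
force: [-0.1, 0.2, -0.2]
opening: 0.0451
gripper_force: 0.0
```

Call:
carry_out([
  [0, 0, 0, 0, 0, 0],
  [0, 0, 0, 0, 0, 0],
  [0, 0, 0, 0, 0, 0],
  [0, 0, 0, 0, 0, 0],
  [0, 0, -0.04, 0, 0, 0],
  [0, 0, -0.08, 0, 0, 0],
  [0, 0, -0.12, 0, 0, 0],
  [0, 0, -0.14, 0, 0, 0],
  [0, 0, -0.14, 0, 0, 0],
], jaw=255, force=45)

```text
t: 37.88
tool_pos: [0.4202, 0.213, 0.1877]
orientation: [2.834, 1.353, 0.003]
force: [0.2, -0.2, -1.4]
opening: 0.0118
gripper_force: 45.0
```

```bash
python3 -c "
from g import *
delta(.6510,.0403,.18,93.9)"
```

```text
delta [0.0109, 0.2881, 0.0082] [0.11, -0.03, -42.87]
```

Call:
carry_out([
  [0.002, 0.035, 0, 0, 0, -6],
  [0.004, 0.075, 0, 0, 0, -13],
  [0.006, 0.12, 0, 0, 0, -20],
  [0.008, 0.165, 0, 0, 0, -27],
  [0.01, 0.21, 0, 0, 0, -34],
  [0.011, 0.255, 0.004, 0, 0, -40],
  [0.011, 0.288, 0.008, 0, 0, -42.9],
  [0.011, 0.288, 0.008, 0, 0, -42.9],
  [0.011, 0.288, 0.008, 0, 0, -42.9],
])

```text
t: 39.0
tool_pos: [0.6487, 0.0404, 0.1762]
orientation: [-2.143, -2.294, 0.006]
force: [-0.3, 0.1, -1.1]
opening: 0.0117
gripper_force: 45.0
```

```bash
python3 -c "
from g import *
delta(.6510,.0403,.096,93.9); s=robot.read_state(); print(s['opening'])
im=robot.read_camera('wrist'); cv2.imwrite('pics/w10.png',im[:,:,::-1])"
```

```text
delta [-0.0002, 0.0026, 0.0801] [-0.24, 0.04, -0.01]
0.011661389015575938
```

View pics/w10.png

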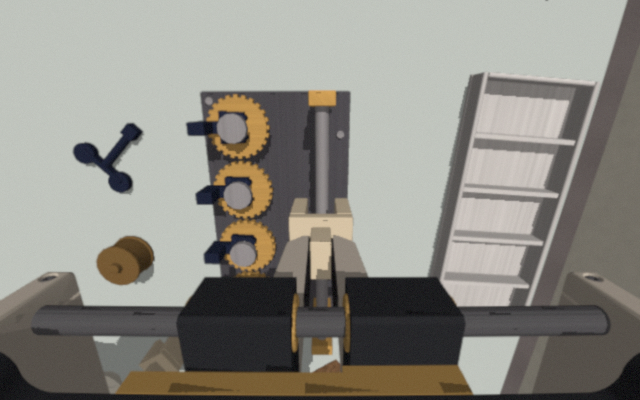

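Spacer 2 is lined up with the bar; both centres are near column 321. Lower it.

Call:
carry_out([
  [0, 0.0016, 0.02, 0, 0, 0],
  [0, 0.0016, 0.04, 0, 0, 0],
  [0, 0.0016, 0.055, 0, 0, 0],
  [0, 0.0016, 0.066, 0, 0, 0],
  [0, 0.0016, 0.072, 0, 0, 0],
  [0, 0.0016, 0.076, 0, 0, 0],
  [0, 0.0016, 0.077, 0, 0, 0],
  [0, 0.0016, 0.077, 0, 0, 0],
])

```text
t: 40.05
tool_pos: [0.6516, 0.04, 0.1014]
orientation: [2.144, 2.296, -0.002]
force: [-0.0, -0.7, -0.7]
opening: 0.0118
gripper_force: 45.0
```

Call:
carry_out([
  [0, 0, 0.001, 0, 0, 0],
  [0, 0, 0.002, 0, 0, 0],
  [0, 0, 0.003, 0, 0, 0],
  [0, 0, 0.003, 0, 0, 0],
])

```text
t: 40.55
tool_pos: [0.6514, 0.04, 0.0979]
orientation: [-2.144, -2.296, 0.003]
force: [0.8, 0.4, 0.9]
opening: 0.0118
gripper_force: 45.0
```

Call:
carry_out([
  [0, 0, 0.001, 0, 0, 0],
  [0, 0, 0.001, 0, 0, 0],
])

```text
t: 40.8
tool_pos: [0.6514, 0.04, 0.0978]
orientation: [2.144, 2.296, -0.003]
force: [-2.8, 0.4, 5.6]
opening: 0.0115
gripper_force: 45.0
```

Call:
carry_out([
  [0, 0, 0, 0, 0, 0],
  [0, 0, 0, 0, 0, 0],
  [0, 0, 0, 0, 0, 0],
  [0, 0, 0, 0, 0, 0],
  [0, 0, -0.02, 0, 0, 0],
  [0, 0, -0.06, 0, 0, 0],
  [0, 0, -0.1, 0, 0, 0],
  [0, 0, -0.1, 0, 0, 0],
], jaw=160)

```text
t: 41.8
tool_pos: [0.6545, 0.0402, 0.2039]
orientation: [2.139, 2.291, 0.007]
force: [0.9, -0.2, 0.5]
opening: 0.035
gripper_force: 0.0
```

```bash
python3 -c "
from g import *
p=look('spacer',(.651,.04),z=.052,yaws=np.arange(0,180,30))
robot.read_camera('side'); robot.read_camera('scene')
for n in('scene','side'):
    for d in robot.outline_of(n,'spacer1'): print(n,round(d['conf'],2),np.round(d['pixel']),ray(cam(n),d['pixel'],.03))
print(robot.read_state()['q']); delta(.452,-.216,.16,93.9)"
```

```text
expected px [316. 188.] [(0.68, [318.0, 195.0], 1747)]
spacer [0.6506, 0.0405] 8.4 cost 0.026
scene 0.73 [261. 244.] [ 0.45149903 -0.21511117]
scene 0.65 [380. 195.] [0.63691075 0.10265136]
side 0.86 [250. 218.] [ 0.66600185 -0.0046768 ]
side 0.8 [330. 171.] [ 0.45639002 -0.20053621]
[-1.61168550e-02  2.84358454e-01  1.35551526e+00 -1.46562330e-03
  1.50584851e+00 -8.46925265e-02]
delta [-0.2419, -0.2155, 0.0365] [-0.24, 0.06, 0.03]
```

Call:
carry_out([
  [-0.03, -0.027, 0, 0, 0, -4],
  [-0.07, -0.062, 0, 0, 0, -9],
  [-0.11, -0.098, 0, 0, 0, -14],
  [-0.15, -0.134, 0.005, 0, 0, -19],
  [-0.19, -0.17, 0.015, 0, 0, -24],
  [-0.225, -0.2, 0.025, 0, 0, -29],
  [-0.242, -0.215, 0.036, 0, 0, -32],
  [-0.242, -0.215, 0.036, 0, 0, -32],
  [-0.242, -0.215, 0.036, 0, 0, -32],
], jaw=130)

```text
t: 43.22
tool_pos: [0.4537, -0.2156, 0.1614]
orientation: [-1.429, -2.797, 0.002]
force: [-0.2, 0.5, -0.1]
opening: 0.0456
gripper_force: 0.0
```

```bash
python3 sp.py .452 -.216 90 pics/w11.png
```

```text
expected px [320. 186.] [(0.8, [317.0, 190.0], 1595)]
spacer [0.4508, -0.217] 34.3 cost 0.003
tool yaw 125.96012569961798 goal 124.303242015607
delta [0.0008, -0.0051, 0.1159] [-0.09, 0.04, 1.66]
[-5.43531871e-01 -1.00674844e-01  1.82595767e+00 -1.72841646e-03
  1.41638914e+00 -1.17088810e+00]
```

View pics/w11.png

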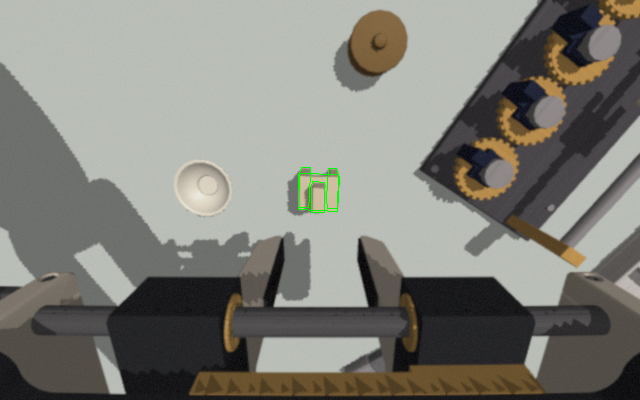

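The overlay matches spacer 1 at (318,190), with clear space around it. Descend and grip.

Call:
carry_out([
  [0.001, -0.005, 0.03, 0, 0, 1.7],
  [0.001, -0.005, 0.06, 0, 0, 1.7],
  [0.001, -0.005, 0.085, 0, 0, 1.7],
  [0.001, -0.005, 0.105, 0, 0, 1.7],
  [0.001, -0.005, 0.116, 0, 0, 1.7],
  [0.001, -0.005, 0.116, 0, 0, 1.7],
  [0.001, -0.005, 0.116, 0, 0, 1.7],
])

```text
t: 44.2
tool_pos: [0.4495, -0.2186, 0.0465]
orientation: [1.468, 2.776, -0.003]
force: [-0.5, -0.9, 0.0]
opening: 0.0455
gripper_force: 0.0
```

Call:
carry_out([
  [0, 0, 0, 0, 0, 0],
  [0, 0, 0, 0, 0, 0],
  [0, 0, 0, 0, 0, 0],
  [0, 0, 0, 0, 0, 0],
  [0, 0, -0.04, 0, 0, 0],
  [0, 0, -0.08, 0, 0, 0],
  [0, 0, -0.12, 0, 0, 0],
  [0, 0, -0.14, 0, 0, 0],
  [0, 0, -0.14, 0, 0, 0],
], jaw=255, force=45)

```text
t: 45.32
tool_pos: [0.4499, -0.2189, 0.1873]
orientation: [1.468, 2.774, -0.004]
force: [-0.4, -0.7, -1.7]
opening: 0.0118
gripper_force: 45.0
```

```bash
python3 -c "
from g import *
delta(.6552,-.0235,.18,93.9)"
```

```text
delta [0.0461, 0.2796, 0.007] [0.03, 0.22, 30.33]
```

Call:
carry_out([
  [0.006, 0.035, 0, 0, 0, 4],
  [0.012, 0.075, 0, 0, 0, 9],
  [0.02, 0.12, 0, 0, 0, 14],
  [0.028, 0.165, 0, 0, 0, 19],
  [0.035, 0.21, 0, 0, 0, 24],
  [0.042, 0.25, 0.003, 0, 0, 28],
  [0.046, 0.28, 0.007, 0, 0, 30.3],
  [0.046, 0.28, 0.007, 0, 0, 30.3],
  [0.046, 0.28, 0.007, 0, 0, 30.3],
])

```text
t: 46.45
tool_pos: [0.6534, -0.023, 0.1762]
orientation: [-2.142, -2.296, 0.006]
force: [0.4, 0.2, -1.3]
opening: 0.0117
gripper_force: 45.0
```

```bash
python3 -c "
from g import *
delta(.6550,-.0235,.100,93.9); s=robot.read_state(); print(s['opening'])
c=cam('wrist',s)
robot.read_camera('wrist')
for d in robot.outline_of('wrist','spacer1'): r,k=np.where(d['pixels']); print(round(d['conf'],2),d['pixel'],r.min(),r.max(),k.min(),k.max())"
```

```text
delta [-0.0006, 0.0019, 0.0762] [-0.24, 0.07, 0.08]
0.011685829799874878
0.95 [319.6, 132.1] 110 154 298 349
0.83 [316.3, 226.6] 199 280 288 352
```

Call:
carry_out([
  [0, 0.0016, 0.02, 0, 0, 0],
  [0, 0.0016, 0.04, 0, 0, 0],
  [0, 0.0016, 0.055, 0, 0, 0],
  [0, 0.0016, 0.066, 0, 0, 0],
  [0, 0.0016, 0.072, 0, 0, 0],
  [0, 0.0016, 0.076, 0, 0, 0],
  [0, 0.0016, 0.077, 0, 0, 0],
  [0, 0.0016, 0.079, 0, 0, 0],
  [0, 0.0016, 0.08, 0, 0, 0],
  [0, 0.0016, 0.08, 0, 0, 0],
])

```text
t: 47.8
tool_pos: [0.656, -0.0227, 0.098]
orientation: [2.144, 2.296, -0.003]
force: [-0.3, -0.8, -0.9]
opening: 0.0115
gripper_force: 45.0
```

Call:
carry_out([
  [0, 0, 0.001, 0, 0, 0],
  [0, 0, 0.0015, 0, 0, 0],
  [0, 0, 0.0015, 0, 0, 0],
])

```text
t: 48.18
tool_pos: [0.6562, -0.0227, 0.097]
orientation: [2.144, 2.296, -0.003]
force: [-1.9, -0.7, 4.7]
opening: 0.0117
gripper_force: 45.0
```

Call:
carry_out([
  [0, 0, 0, 0, 0, 0],
  [0, 0, 0, 0, 0, 0],
  [0, 0, 0, 0, 0, 0],
  [0, 0, 0, 0, 0, 0],
  [0, 0, -0.02, 0, 0, 0],
  [0, 0, -0.06, 0, 0, 0],
  [0, 0, -0.1, 0, 0, 0],
  [-0.05, -0.04, -0.12, 0, 0, 0],
  [-0.1, -0.08, -0.12, 0, 0, 0],
  [-0.15, -0.12, -0.12, 0, 0, 0],
  [-0.2, -0.16, -0.12, 0, 0, 0],
  [-0.2, -0.16, -0.12, 0, 0, 0],
], jaw=160)

```text
t: 49.68
tool_pos: [0.5086, -0.2362, 0.219]
orientation: [2.147, 2.29, -0.004]
force: [1.0, 1.2, 1.1]
opening: 0.0348
gripper_force: 0.0
```

```bash
python3 -c "
from g import *
b=robot.read_camera('side')[160:290,215:365]; c=robot.read_camera('scene')[160:270,290:420]
f=lambda x,w:cv2.resize(x,(w,int(x.shape[0]*w/x.shape[1])))
B=f(b,400);C=f(c,400);h=min(len(B),len(C)); cv2.imwrite('pics/m2.png',np.hstack([B[:h],C[:h]])[:,:,::-1])"
```

```text
(no output)
```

View pics/m2.png

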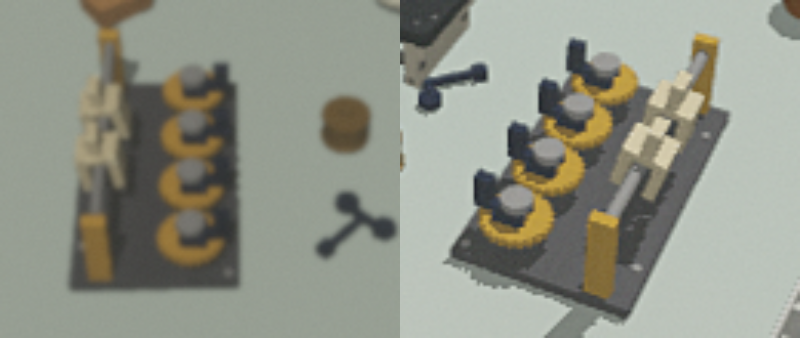

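Both saddles sit astride the bar side by side, all four clips are seated, and the gripper is clear. Handing in.

```bash
python3 -c "
from plant import robot
print(robot.close_job())"
```

```text
the job is handed in; nothing more can be done
None
```

I handed the job in at about 50 s: all four clips are pressed home on their own arbors, both saddles hang side by side on the tie bar, and nothing else was deliberately moved; no verdict came back.

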